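# Draw the carved stone out from behind the spring guard

## Robot

A 6-joint arm with a two-finger parallel gripper is mounted at the origin on the work surface. World frame = base frame: x ahead of the robot, y to its left, z up, the work surface at z = 0. Lengths are in m, angles in degrees, forces in N, time in s.
With the tool pointing down it reaches from about 0.4 to 0.825 m from the base axis. Payload 7 kg.
Tool frame: the origin (TCP) lies midway between the tips of the shut fingers; the grasp point (between the pads) lies 19 mm behind it; z points along the fingers, y is the line along which they close (so a half turn about z gives the same grasp; the last joint's range is limited). The gripper opens to 88 mm and grips with 3 to 60 N. Pads are 19 mm wide; open, the fingers measure 130 mm over their backs; the gripper's body (78 mm by 193 mm) begins 47 mm behind the grasp point.
Start: joints at [80.678, 20.546, 0.682, 0, -70.136, -16.507], TCP at [0.294, 0.608, 0.188] pointing down, gripper open.
Joint ranges: [-176.03, 176.03], [-82.01, 121.73], [-58.28, 71.71], [-173.87, 95.51], [-174.79, -0.11], [-173.66, 173.66]. Speed limits (degrees/s): [136.94, 136.94, 172.46, 180, 180, 180].

## Interface

Orientations are given as [roll, pitch, yaw] about the fixed x, y, z axes, in that order (R = Rz(yaw) Ry(pitch) Rx(roll)).
In Python, from plant import r gives the robot as it stands. The module is installed in compiled form; this text tells all that it offers.
- The arm moves only by the tool play_rows, never from a script. Its argument "rows" is a list of rows, each an object with "slide": the shift along the tool's x, y, z as a fraction of full scale, a list of three; "delta_rot": the turn, a rotation vector about the tool's x, y, z as a fraction of full scale, a list of three; "fingers": the opening, from -1 (shut) to 1 (fully open). In form: [{"slide": [x, y, z], "delta_rot": [rx, ry, rz], "fingers": fingers}, ...]. A call has 1 to 8 rows; each row shifts and turns the commanded pose from where the row before left it, along the tool's axes as they then stand; what a row does not reach is not made up. Full scale, the value 1, is 0.15 m for a shift and 0.08 rad for a turn. A row lasts 1/8 s, in which the tool goes at most 62.5 mm and 10.7 degrees, less where a joint would pass 70% of its speed; a pose out of reach is approached as far as the arm can. A call with a number of a shift or a turn outside -1 to 1 is refused whole. A call with a gripper value outside its range is refused whole. The fingers move at their own pace and stop on an object; "squeeze" is the grip in N (left out, the last holds). Time passes only in rows, so rows that do not move let the fingers close. It gives the time, the measured TCP pose, the force, the opening and the grip force at its end, in the units of the state.
- r.get_state(): the state, without advancing time (a new reading comes with each control period).
- r.capture(name): name is "side" or "top"; returns a dict with "image" (384x512x3 uint8, blue, green, red), "fx", "fy", "cx", "cy" (pixels), "R" (3x3) and "t" (3): a world point X has camera coordinates R X + t. Camera axes: x right, y down, z forward; pixel columns grow to the right and rows downward; lengths in m; the calibration is good to about 2 mm. A picture is of the moment at which its call begins. There is no depth.
- r.close_job(): hands the job in; it is judged then, once.
The state is a dict: "time_s": time; "joints": joint angles; "qd": joint speeds; "joint_torque": joint torques, N m; "tcp_pos": TCP position; "eef_rot": TCP orientation; "contact_force": force on the tool from outside, world axes, zero at the start; "moment": the same for the moment, N m; "gripper_width": finger opening in m; "gripper_force": force on a finger pad.
Only numpy, scipy, OpenCV 4.12 (cv2) and the standard library are available. Lean on these libraries where they do the work, as an engineer would, in place of code of your own. Each camera call takes 0.05 s, during which the arm holds its last target. There are 200 camera calls.

## Task

Slide back the bolt that locks the sprung wire guard. Then push the guard back with the hand, hold it open with the wrist while the fingers reach behind the carved rosette block, and draw the block along the bench towards the robot until it lies flat and wholly in front of the guard's side rails, letting the guard spring fully shut behind it. Leave the rough block in its place and do not disturb the mallet and the brush beside the guard.

Things in the scene. Friction and masses are not known exactly. Their poses are not given: they have to be found in the camera images.
- bay: Fixed blue steel bay carrying the guard. Origin on the bench under the middle of the hinge line; x away from the robot, y left along the hinge, z up. Side rails 14 mm thick, 45 mm high, inner faces at y = +-142 mm, front ends at x = -130 mm; rear beam 28 mm high at x = 54 to 70 mm. No floor, front wall or roof: the stones stand on the bench between the rails, under the sloping guard.
- keeper_mid (a point): Centre of the bolt's steel keeper, which stands on the left rail just outside the guard: about 35 mm long (bay x), 16 mm wide (bay y), its top 10 mm above this point.
- flap (a joint): The guard: steel flap 270 mm wide, 130 mm from hinge to free edge, 12 mm thick, a solid strip and a wire grille on two end arms (open within 28 mm of the hinge line); hinge along bay y, 36 mm up. 0 = shut, rising from the hinge towards the robot at 50 degrees to the bench. Pushed at its edge away from the robot (bay +x) it swings up: upright at 0.70 rad, stop at 1.5 rad. A spring always shuts it (4 to 8 N at the hand).
- guard_edge (a point): Middle of the guard's free edge (moves with it), a smooth white nylon sleeve 12 mm thick that slides easily on the hand. Shut: 84 mm nearer the robot than the hinge and 136 mm above the bench, with nothing under it but the stones. Upright: 166 mm above the bench: push it past upright before going down, or the hand may press on the edge.
- bolt (a joint): Flat slide bolt on the guard's outer (upper) face, left of its middle. 0 = fully shot: its end lies under the keeper and the guard cannot swing. Slide it towards the middle of the guard (bay -y): clear of the keeper from 0.026 m, stop at 0.035 m. It needs about 2 N and stays where it is left.
- stud_mid (a point): Point on the axis of the bolt's round stud (16 mm thick, 20 mm ball on top), 30 mm out along it. The stud stands square to the guard's outer face, so it leans 50 degrees from upright, away from the robot; its top is 20 mm higher than this point. Fully shot it is 85 mm left of the bay's middle, with about 50 mm free between stud and keeper, and the bench clear below this point.
- rosette_mid (a point): Centre of the carved block, 18 mm above its underside: pale stone slab 88 mm (its x) by 105 mm (its y), 28 mm high, with a round six-petalled rosette 86 mm across on top (dust in its hollows), 40 mm high in all; 0.45 to 0.7 kg, too wide to grasp. It starts under the guard, left or right, its far side 27 to 39 mm nearer the robot than the hinge line: fingers go down behind it, at the hinge line.
- rough_mid (a point): Centre of the uncarved rough block beside it, 18 mm above its underside: same pale stone, 88 by 105 mm, about 36 mm high, plain flat top. It stays. The gap between the blocks is about 15 to 35 mm.
- mallet: A wooden mallet lying left of the bay, head 75 x 115 mm and 60 mm high, handle towards the robot, 270 mm long in all. Bystander.
- brush: A hand brush lying right of the bay. Bystander.
- rosette: The same carved block, origin in the middle of its underside.
There are look-alikes about, which are no part of the job. Leave any purple or turquoise look-alike of the rosette alone.

How it is judged (in metres and radians):
On the way, in this order (a step that is already met when the one before it is completed fails the run):
1. the bolt is withdrawn clear of its keeper (value of joint bolt above 0.026 m), for 0.1 s.
2. the guard is pushed open past half-way to upright while the carved block is still behind it (value of joint flap above 0.5 rad and x of rosette_mid in the frame of bay above -0.095 m), for 0.2 s.
At the end, for the whole second after the job is handed in: The carved block rests flat on the bench wholly in front of the side rails (its centre 172 mm or more, and less than 400 mm, towards the robot from the hinge line), the guard is shut again (under 0.06 rad), the bolt is still drawn (over 24 mm), and the rough block is within 25 mm of where it stood (x of rosette_mid in the frame of bay between -0.4 and -0.172 m and height (world z) of rosette_mid between 0.008 and 0.028 m and angle between rosette_mid's own z axis and vertical below 0.1 rad and linear speed of rosette below 0.02 m/s and value of joint flap below 0.06 rad and velocity of joint flap below 0.1 rad/s and value of joint bolt above 0.024 m and distance of rough_mid from where it was at the start of the episode below 0.025 m); the robot touches nothing.
It fails at once if the rough block is pushed more than 25 mm (distance of rough_mid from where it was at the start of the episode above 0.025 m).
It fails at once if the carved block is lifted off the bench or tipped over (height (world z) of rosette_mid above 0.05 m or angle between rosette_mid's own z axis and vertical above 0.35 rad).
It fails at once if the mallet or the brush is pushed more than 40 mm (distance of any of mallet, brush from where it was at the start of the episode above 0.04 m).
It also fails if it takes over 51 s, if anything falls off the work surface, if the arm or the gripper's body presses on something with over 40 N, if the wrist force passes 120 N, or if a joint passes its speed limit or range.

## Working session

There is one attempt and no reset: what is moved stays moved. The work goes in short steps, Python scripts to look and compute and a tool call to move; the robot and the scene stay as the last step left them, time stands still between calls to the robot, and variables do not carry over. Pictures are saved under pics/ and viewed, at most 10 in all, crops included, and the job is handed in when it is done.

Besides the shell and the picture viewer there is one more tool, called after "Call:" as a command line: name --argument value ..., lists and objects as JSON in quotes. play_rows: Moves the arm, as the interface text tells. Shift numbers are shares of 0.15 m and turn numbers shares of 0.08 rad, none past 1 either way. Its arguments: {"type":"object","properties":{"rows":{"type":"array"},"squeeze":{"type":"number"}},"required":["rows"]}

```bash
mkdir -p pics; python3 - <<'E'
from plant import r
import cv2,numpy as np,pickle
print(r.get_state())
for n in("side","top"):
    c=r.capture(n); pickle.dump(c,open(f"{n}0.pkl","wb")); cv2.imwrite(f"pics/{n}0.png",c["image"])
    print(n,c["fx"],c["fy"],c["cx"],c["cy"],np.round(c["R"],3).tolist(),np.round(c["t"],3), np.round(-np.array(c["R"]).T@c["t"],3))
E
```

```text
{'time_s': 0.0, 'joints': array([ 8.06774557e+01,  2.05925533e+01,  6.33520140e-01, -2.14236208e-02,
       -7.01363768e+01, -1.65053292e+01]), 'qd': array([ 0.01810104, -0.0041311 ,  0.00913807,  0.07541919, -0.03167675,
       -0.07787517]), 'joint_torque': array([ 8.55449780e-04, -5.82713163e+01,  2.93062466e+01,  6.99744925e+00,
        7.11334185e-03, -1.50826386e-04]), 'tcp_pos': array([0.29387128, 0.60704421, 0.1870041 ]), 'eef_rot': array([ 1.79902799e+02, -7.79967216e-03, -2.58351631e+01]), 'contact_force': array([-0.40596699, -0.16811242,  0.06006932]), 'moment': array([-0.0260944 , -0.02270909, -0.00222503]), 'gripper_force': 0.0, 'gripper_width': 0.08752333121730886}
side 418.5611780723716 418.5611780723716 253.5003687919091 197.2855038548369 [[0.991, -0.136, 0.019], [-0.067, -0.6, -0.797], [0.12, 0.788, -0.604]] [-0.508  0.162  0.95 ] [ 0.4   -0.72   0.713]
top 451.20930143493723 451.20930143493723 260.7587265614868 194.14600961829726 [[0.01, -1.0, 0.005], [-0.984, -0.011, -0.179], [0.179, -0.003, -0.984]] [0.049 0.536 1.052] [0.339 0.058 1.131]
```

View pics/side0.png

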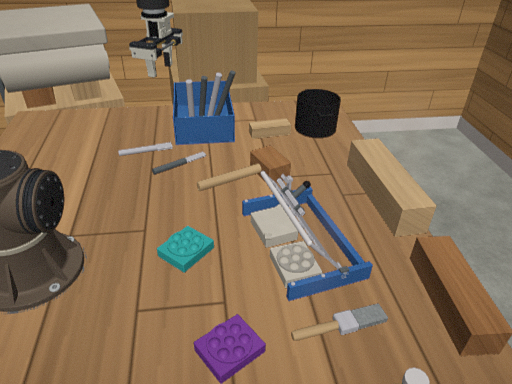

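View pics/top0.png

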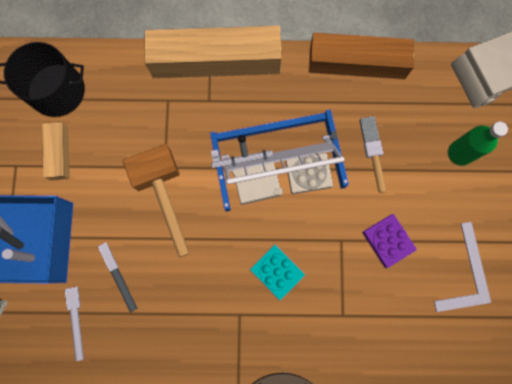

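The side view shows the pale rosette at (296,262), the rough block at (273,225), the teal look-alike at (186,247) and the purple one at (230,346). In the top view these are at (309,172), (257,183), (277,272) and (389,240). I choose the pale one under the guard and check it in a close crop.

```bash
python3 - <<'E'
import cv2,numpy as np
t=cv2.imread("pics/top0.png")[95:220,195:365]; s=cv2.imread("pics/side0.png")[155:305,230:385]
cv2.imwrite("pics/c_top.png",cv2.resize(t,None,fx=4.7,fy=4.7,interpolation=cv2.INTER_CUBIC))
cv2.imwrite("pics/c_side.png",cv2.resize(s,None,fx=4,fy=4,interpolation=cv2.INTER_CUBIC))
E
```

```text
(no output)
```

View pics/c_top.png

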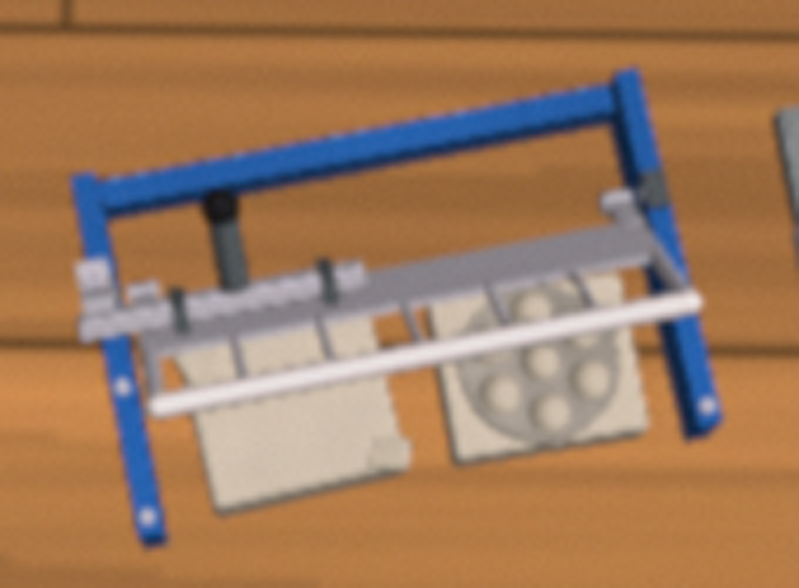

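View pics/c_side.png

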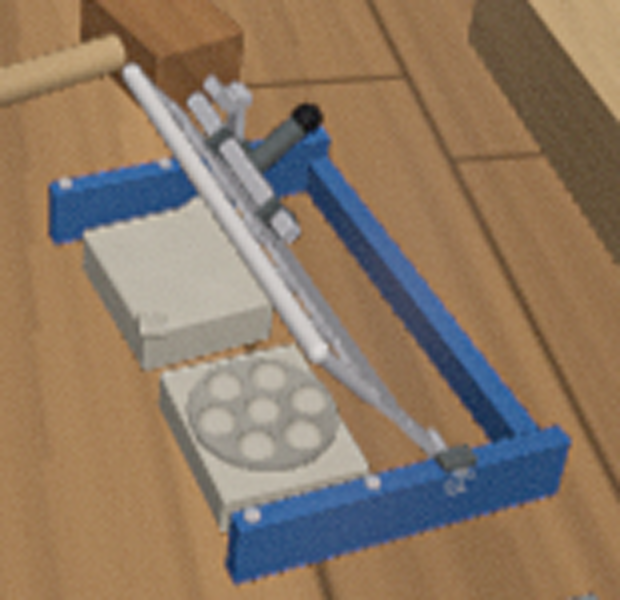

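```bash
cat > h.py <<'E'
import numpy as np,pickle
from scipy.optimize import least_squares
C={n:pickle.load(open(f"{n}0.pkl","rb")) for n in("top","side")}
def proj(n,X,c=None):
    c=c or C[n]; p=np.array(c["R"])@np.asarray(X)+c["t"]; return np.array([c["fx"]*p[0]/p[2]+c["cx"],c["fy"]*p[1]/p[2]+c["cy"]])
def ray(n,uv,z,c=None):
    c=c or C[n]; R=np.array(c["R"]); o=-R.T@c["t"]; d=R.T@np.array([(uv[0]-c["cx"])/c["fx"],(uv[1]-c["cy"])/c["fy"],1]); return o+d*(z-o[2])/d[2]
def T(p): return np.array(p)/4.7+[195,95]
def S(p): return np.array(p)/4+[230,155]
def tri(a,b): 
    return least_squares(lambda X:np.r_[proj("top",X)-a,proj("side",X)-b],[.7,0,.1]).x
def w(b,X): c,s=np.cos(b[2]),np.sin(b[2]); return np.array([b[0]+c*X[0]-s*X[1],b[1]+s*X[0]+c*X[1],X[2]])
def tobay(b,X): c,s=np.cos(b[2]),np.sin(b[2]); d=np.array(X[:2])-b[:2]; return np.array([c*d[0]+s*d[1],-s*d[0]+c*d[1]])
E
cat > a.py <<'E'
from h import *
e1=tri(T((155,405)),S((132,70))); e2=tri(T((700,300)),S((320,355))); ball=tri(T((221,205)),S((307,116)))
print("sleeve",e1,e2,(e1+e2)/2,np.linalg.norm(e1-e2)); print("ball",ball)
# known bay points (crop px)
P=[("top",T((703,412)),(-.130,-.149,.045)),("top",T((150,525)),(-.130,.149,.045)),
   ("top",T((155,405)),(-.084,.135,.136)),("top",T((700,300)),(-.084,-.135,.136)),
   ("top",T((613,88)),(.070,-.142,.028)),("top",T((108,190)),(.070,.142,.028)),
   ("side",S((132,70)),(-.084,.135,.136)),("side",S((320,355)),(-.084,-.135,.136)),
   ("side",S((232,525)),(-.130,-.156,.045)),("side",S((52,185)),(-.130,.156,.045))]
f=least_squares(lambda b:np.r_[*[proj(n,w(b,X))-u for n,u,X in P]],[.75,0,-.2],loss="soft_l1")
b=f.x; print("bay",b,np.degrees(b[2])); print(np.round(f.fun.reshape(-1,2),1).tolist())
np.save("bay.npy",b)
print("ball bay",tobay(b,ball),ball[2])
for nm,u,z in [("ros FL",T((458,458)),.028),("ros FR",T((648,428)),.028),("ros BL",T((430,308)),.028),("ros BR",T((618,272)),.028),("ros mid",T((543,362)),.040),("rough FL",T((222,508)),.036),("rough FR",T((402,470)),.036),("rough R mid",T((380,340)),.036),("rough BL",T((190,385)),.036)]:
    X=ray("top",u,z); print(nm,np.round(X,3),np.round(tobay(b,X),3))
for nm,u,z in [("ros L",S((162,378)),.028),("ros front R",S((222,508)),.028),("rough FL",S((85,232)),.036),("ros mid",S((263,411)),.040),("ros BR",S((368,470)),.028)]:
    X=ray("side",u,z); print("side",nm,np.round(X,3),np.round(tobay(b,X),3))
E
python3 a.py
```

```text
sleeve [0.54971357 0.12882073 0.13692211] [ 0.60439795 -0.13352857  0.13701096] [ 0.57705576 -0.00235392  0.13696654] 0.26798795039235684
ball [0.65630143 0.09988723 0.11435155]
bay [0.65952921 0.01554124 0.19868238] 11.38366206383617
[[2.0, 2.4], [0.2, 0.7], [-1.0, -0.8], [-0.1, -0.1], [0.1, -1.8], [-1.4, -3.8], [-0.4, -0.1], [-0.7, 0.4], [0.9, 1.7], [-0.8, -1.2]]
ball bay [0.01348375 0.08332378] 0.11435155486744876
ros FL [ 0.545 -0.024  0.028] [-0.12  -0.016]
ros FR [ 0.562 -0.125  0.028] [-0.123 -0.119]
ros BL [ 0.626 -0.009  0.028] [-0.038 -0.018]
ros BR [ 0.647 -0.111  0.028] [-0.037 -0.121]
ros mid [ 0.594 -0.068  0.04 ] [-0.08  -0.069]
rough FL [0.515 0.1   0.036] [-0.125  0.111]
rough FR [0.536 0.006 0.036] [-0.123  0.015]
rough R mid [0.606 0.018 0.036] [-0.052  0.012]
rough BL [0.581 0.118 0.036] [-0.057  0.116]
side ros L [ 0.548 -0.03   0.028] [-0.119 -0.023]
side ros front R [ 0.563 -0.132  0.028] [-0.124 -0.125]
side rough FL [0.519 0.098 0.036] [-0.121  0.108]
side ros mid [ 0.597 -0.075  0.04 ] [-0.079 -0.076]
side ros BR [ 0.648 -0.115  0.028] [-0.037 -0.125]
```

The close crops confirm the carved rosette is on the bay's right at (543,362), the rough block is on its left, and the bolt stud ball is at (221,205). First I raise the hand and turn it square to the bay.

Call:
play_rows --rows '[{"slide":[0,0,-0.08],"delta_rot":[0,0,-1],"fingers":0.36},{"slide":[0,0,-0.08],"delta_rot":[0,0,-1],"fingers":0.36},{"slide":[0,0,-0.08],"delta_rot":[0,0,-1],"fingers":0.36},{"slide":[0,0,-0.08],"delta_rot":[0,0,-1],"fingers":0.36},{"slide":[0,0,-0.08],"delta_rot":[0,0,-1],"fingers":0.36},{"slide":[0,0,-0.08],"delta_rot":[0,0,-1],"fingers":0.36},{"slide":[0,0,0],"delta_rot":[0,0,-1],"fingers":0.36},{"slide":[0,0,0],"delta_rot":[0,0,-1],"fingers":0.36}]'

```text
time_s: 1.1
tcp_pos: [0.294, 0.6074, 0.2596]
eef_rot: [180.0, 0.0, 11.0]
contact_force: [0.1, 0.2, -0.3]
gripper_width: 0.0597
gripper_force: 0.0
```

```bash
cat > go.py <<'E'
# usage: go.py bx by z  -> tool-axis shift (shares of 0.15) to reach the bay-frame target
import sys,numpy as np
from scipy.spatial.transform import Rotation as Ro
from plant import r
from h import w,tobay
b=np.load("bay.npy"); s=r.get_state(); p=s["tcp_pos"]; R=Ro.from_euler("xyz",s["eef_rot"],degrees=True)
print("t",s["time_s"],"bay",np.round(tobay(b,p),4),"z",round(p[2],4),"rpy",np.round(s["eef_rot"],1),"F",np.round(s["contact_force"],1),"w",round(s["gripper_width"],3))
for a in sys.argv[1:]:
    print(a,"slide",np.round(R.inv().apply(w(b,[float(v) for v in a.split(",")])-p)/.15,3))
G=Ro.from_euler("xyz",[180,0,np.degrees(b[2])],degrees=True)
print("rot to square /0.08",np.round((R.inv()*G).as_rotvec()/.08,2))
E
python3 go.py 0.002,0.075,0.25
```

```text
t 1.1 bay [-0.2416  0.6523] z 0.2596 rpy [180.   0.  11.] F [ 0.1  0.2 -0.3] w 0.06
0.002,0.075,0.25 slide [1.651 3.837 0.065]
rot to square /0.08 [ 0.01  0.01 -0.09]
```

Call:
play_rows --rows '[{"slide":[0.1,0.26,0],"delta_rot":[0,0,-0.09],"fingers":0.36},{"slide":[0.12,0.28,0],"delta_rot":[0,0,0],"fingers":0.36},{"slide":[0.12,0.28,0],"delta_rot":[0,0,0],"fingers":0.36},{"slide":[0.12,0.28,0],"delta_rot":[0,0,0],"fingers":0.36},{"slide":[0.12,0.28,0],"delta_rot":[0,0,0],"fingers":0.36},{"slide":[0.12,0.28,0],"delta_rot":[0,0,0],"fingers":0.36},{"slide":[0.12,0.28,0],"delta_rot":[0,0,0],"fingers":0.36},{"slide":[0.12,0.28,0],"delta_rot":[0,0,0],"fingers":0.36}]'

```text
time_s: 2.1
tcp_pos: [0.4976, 0.3069, 0.2597]
eef_rot: [180.0, 0.0, 11.3]
contact_force: [0.5, 0.5, -0.5]
gripper_width: 0.0597
gripper_force: 0.0
```

Call:
play_rows --rows '[{"slide":[0.12,0.28,0],"delta_rot":[0,0,0],"fingers":0.36},{"slide":[0.12,0.28,0],"delta_rot":[0,0,0],"fingers":0.36},{"slide":[0.12,0.28,0],"delta_rot":[0,0,0],"fingers":0.36},{"slide":[0.12,0.28,0],"delta_rot":[0,0,0],"fingers":0.36},{"slide":[0.12,0.28,0],"delta_rot":[0,0,0],"fingers":0.36},{"slide":[0.1,0.22,0],"delta_rot":[0,0,0],"fingers":0.36},{"slide":[0,0,0],"delta_rot":[0,0,0],"fingers":0.36}]'

```text
time_s: 2.98
tcp_pos: [0.6481, 0.0883, 0.2587]
eef_rot: [180.0, 0.1, 11.1]
contact_force: [0.4, 0.8, -0.4]
gripper_width: 0.0591
gripper_force: 0.0
```

```bash
python3 go.py 0.002,0.075,0.088
```

```text
t 2.975 bay [0.0032 0.0736] z 0.2587 rpy [1.80e+02 1.00e-01 1.11e+01] F [ 0.4  0.8 -0.4] w 0.059
0.002,0.075,0.088 slide [-0.006 -0.01   1.138]
rot to square /0.08 [ 0.01  0.02 -0.07]
```

Call:
play_rows --rows '[{"slide":[0,-0.01,0.25],"delta_rot":[0,0,0],"fingers":0.36},{"slide":[0,0,0.25],"delta_rot":[0,0,0],"fingers":0.36},{"slide":[0,0,0.25],"delta_rot":[0,0,0],"fingers":0.36},{"slide":[0,0,0.15],"delta_rot":[0,0,0],"fingers":0.36},{"slide":[0,0,0.15],"delta_rot":[0,0,0],"fingers":0.36},{"slide":[0,0,0.08],"delta_rot":[0,0,0],"fingers":0.36},{"slide":[0,0,0],"delta_rot":[0,0,0],"fingers":0.36}]'

```text
time_s: 3.85
tcp_pos: [0.6465, 0.0922, 0.0898]
eef_rot: [180.0, 0.1, 11.3]
contact_force: [0.8, -0.4, 0.3]
gripper_width: 0.0597
gripper_force: 0.0
```

```bash
python3 - <<'E'
from plant import r
import cv2
c=r.capture("side"); cv2.imwrite("pics/s1.png",cv2.resize(c["image"][90:310,200:400],None,fx=2.7,fy=2.7,interpolation=cv2.INTER_CUBIC))
E
```

```text
(no output)
```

View pics/s1.png

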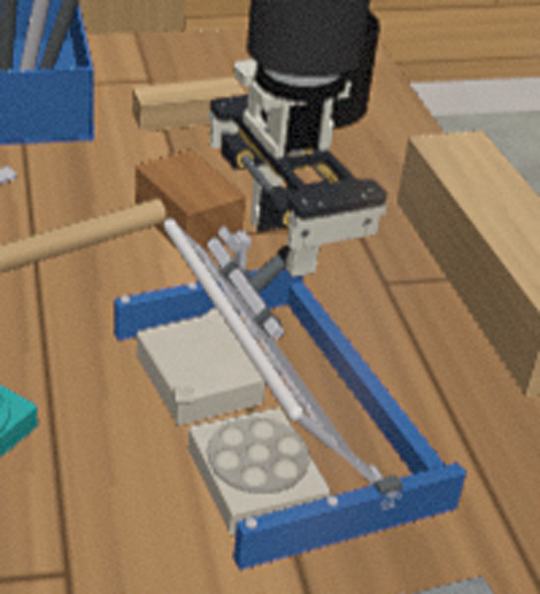

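The picture shows the fingers straddling the stud ball at crop (285,255), with the guard edge clear of the body. I now slide the bolt.

Call:
play_rows --rows '[{"slide":[0,0.05,0],"delta_rot":[0,0,0],"fingers":0.36},{"slide":[0,0.05,0],"delta_rot":[0,0,0],"fingers":0.36},{"slide":[0,0.05,0],"delta_rot":[0,0,0],"fingers":0.36},{"slide":[0,0.05,0],"delta_rot":[0,0,0],"fingers":0.36},{"slide":[0,0.05,0],"delta_rot":[0,0,0],"fingers":0.36},{"slide":[0,0.05,0],"delta_rot":[0,0,0],"fingers":0.36},{"slide":[0,0,0],"delta_rot":[0,0,0],"fingers":0.36}]'

```text
time_s: 4.78
tcp_pos: [0.656, 0.0471, 0.0904]
eef_rot: [180.0, 0.0, 11.2]
contact_force: [-0.2, 0.4, -0.2]
gripper_width: 0.0596
gripper_force: 0.0
```

```bash
python3 go.py 0.002,0.032,0.088; python3 - <<'E'
from plant import r
import cv2
c=r.capture("top"); cv2.imwrite("pics/t1.png",cv2.resize(c["image"][95:220,195:365],None,fx=4.7,fy=4.7,interpolation=cv2.INTER_CUBIC))
E
```

```text
t 4.775 bay [0.0028 0.0316] z 0.0904 rpy [180.    0.   11.2] F [-0.2  0.4 -0.2] w 0.06
0.002,0.032,0.088 slide [-0.005 -0.002  0.016]
rot to square /0.08 [ 0.    0.   -0.04]
```

Call:
play_rows --rows '[{"slide":[0,0.012,0],"delta_rot":[0,0,0],"fingers":0.36},{"slide":[0,0.01,0],"delta_rot":[0,0,0],"fingers":0.36},{"slide":[0,0,0],"delta_rot":[0,0,0],"fingers":0.36}]'

```text
time_s: 5.2
tcp_pos: [0.6567, 0.0446, 0.0905]
eef_rot: [-180.0, -0.0, 11.3]
contact_force: [0.7, -0.1, -0.3]
gripper_width: 0.0596
gripper_force: 0.0
```

Call:
play_rows --rows '[{"slide":[0,-0.06,0],"delta_rot":[0,0,0],"fingers":0.36},{"slide":[0,0,-0.15],"delta_rot":[0,0,0],"fingers":0.36},{"slide":[0,0,-0.3],"delta_rot":[0,0,0],"fingers":0.36},{"slide":[0,0,-0.3],"delta_rot":[0,0,0],"fingers":0.36},{"slide":[-0.3,0,-0.1],"delta_rot":[0,0,0],"fingers":0.36},{"slide":[-0.35,0.1,0],"delta_rot":[0,0,0],"fingers":0.36},{"slide":[-0.35,0.15,0],"delta_rot":[0,0,0],"fingers":0.36},{"slide":[-0.25,0.3,0],"delta_rot":[0,0,0],"fingers":0.36}]'

```text
time_s: 6.2
tcp_pos: [0.4853, -0.0639, 0.2185]
eef_rot: [-180.0, -0.1, 11.4]
contact_force: [1.2, -0.3, 1.1]
gripper_width: 0.0595
gripper_force: 0.0
```

```bash
python3 go.py -0.19,-0.072,0.2 -0.19,-0.072,0.055; python3 - <<'E'
from plant import r
import cv2
c=r.capture("top"); cv2.imwrite("pics/t1.png",cv2.resize(c["image"][95:220,195:365],None,fx=4.7,fy=4.7,interpolation=cv2.INTER_CUBIC))
E
```

```text
t 6.2 bay [-0.1865 -0.0435] z 0.2185 rpy [-1.80e+02 -1.00e-01  1.14e+01] F [ 1.2 -0.3  1.1] w 0.059
-0.19,-0.072,0.2 slide [-0.024  0.19   0.123]
-0.19,-0.072,0.055 slide [-0.025  0.19   1.09 ]
rot to square /0.08 [-0.   -0.02  0.  ]
```

View pics/t1.png

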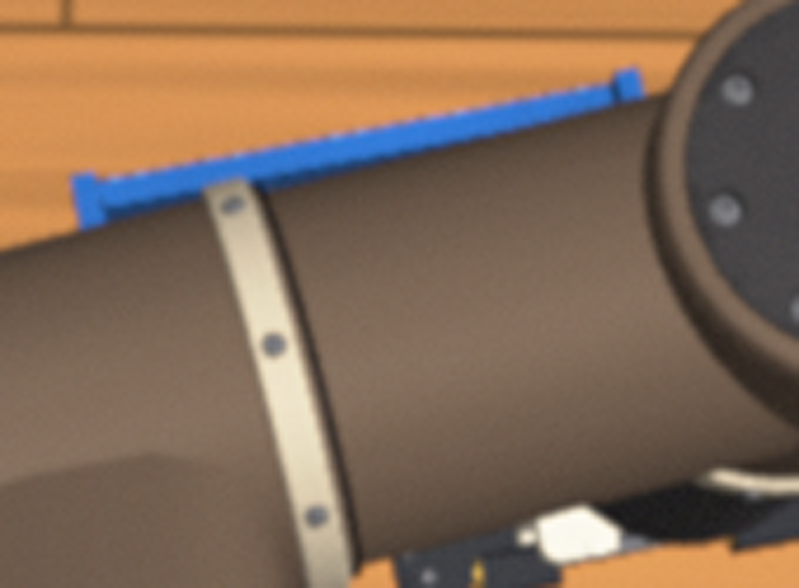

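The arm hides the bay from above, so I measure the stud's black ball numerically in the side view.

```bash
python3 - <<'E'
from h import *
from plant import r
import cv2
c=r.capture("side"); b=np.load("bay.npy")
def ball(im):
    m=(im.max(2)<45).astype(np.uint8)[180:235,260:345]; n,l,s,ce=cv2.connectedComponentsWithStats(m)
    return [(tuple(np.round(ce[i]+[260,180],1)),s[i,4]) for i in range(1,n) if s[i,4]>8]
print(ball(C["side"]["image"]),ball(c["image"]))
for d in (0,.026,.035): print(d,np.round(proj("side",w(b,(.0135,.0833-d,.1143))),1))
cv2.imwrite("pics/s2.png",cv2.resize(c["image"][90:310,200:400],None,fx=2.7,fy=2.7))
E
```

```text
[((np.float64(306.4), np.float64(183.9)), np.int32(28))] [((np.float64(306.5), np.float64(183.9)), np.int32(23))]
0 [306.4 184.1]
0.026 [310.9 190. ]
0.035 [312.5 192.1]
```

View pics/s2.png

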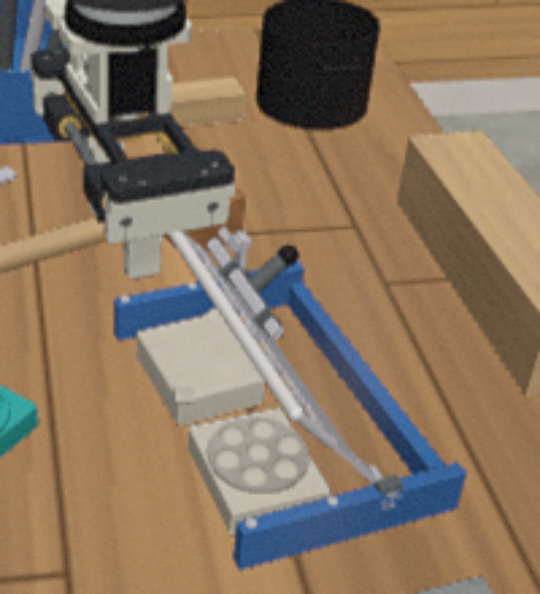

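```bash
python3 - <<'E'
from h import *
b=np.load("bay.npy")
def crop(X): return np.round((proj("side",X)-[200,90])*2.7).tolist()
# s1 pose: TCP bay, s2 pose
for nm,p in (("s1",[0.6465,0.0922,0.0898]),("s2",[0.4853,-.0639,.2185])):
    q=tobay(b,p); print(nm,q)
    for dy in (-.051,-.04,-.03,0,.03,.051): print(dy,crop(w(b,(q[0],q[1]+dy,p[2]))))
a=tri(T((221,205)),S((307,116))); print(a,proj("top",a)-T((221,205)),proj("side",a)-S((307,116)))
E
```

```text
s1 [0.00235784 0.07772237]
-0.051 [300.0, 314.0]
-0.04 [295.0, 307.0]
-0.03 [290.0, 300.0]
0 [276.0, 281.0]
0.03 [263.0, 263.0]
0.051 [254.0, 251.0]
s2 [-0.18648162 -0.04348945]
-0.051 [148.0, 323.0]
-0.04 [143.0, 314.0]
-0.03 [139.0, 306.0]
0 [125.0, 281.0]
0.03 [113.0, 259.0]
0.051 [104.0, 243.0]
[0.65630143 0.09988723 0.11435155] [ 0.03404331 -0.35610922] [-0.36642769  0.09445706]
```

```bash
python3 - <<'E'
from h import *
from plant import r
import cv2
c=r.capture("side")["image"].copy(); b=np.load("bay.npy"); s=r.get_state(); p=s["tcp_pos"]; q=tobay(b,p); print(q,p[2],s["gripper_width"])
a=C["side"]["image"]
A=cv2.resize(a[10:110,110:210],None,fx=4,fy=4,interpolation=cv2.INTER_CUBIC)
B=cv2.resize(c[125:225,210:310],None,fx=4,fy=4,interpolation=cv2.INTER_CUBIC)
for dy in(-.04,0,.04):
  for dz in (0,.04):
    u=(proj("side",w(b,(q[0],q[1]+dy,p[2]+dz)))-[210,125])*4; cv2.circle(B,tuple(int(v) for v in u),3,(0,0,255) if dz==0 else (0,255,0),-1)
u=(proj("side",[.2939,.607,.187])-[110,10])*4; cv2.circle(A,tuple(int(v) for v in u),3,(0,0,255),-1)
cv2.imwrite("pics/z.png",np.hstack([A,B]))
E
```

```text
[-0.18610198 -0.04490771] 0.21885490073483885 0.05969006523695504
```

View pics/z.png

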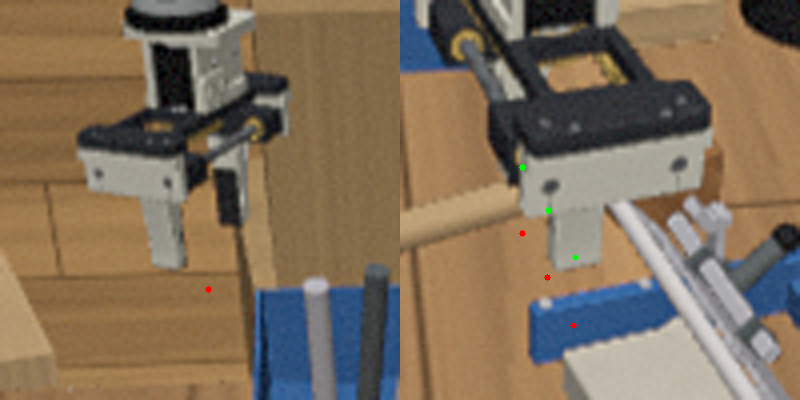

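The projected TCP, crop (575,325) for the right finger, lies about 40 mm below the drawn finger tip at (575,265). The fingers therefore passed over the stud. I check the offset with a gentle touch on the clear bench.

Call:
play_rows --rows '[{"slide":[-0.1,0.19,0.25],"delta_rot":[0,0,0],"fingers":0.36},{"slide":[0,0,0.25],"delta_rot":[0,0,0],"fingers":0.36},{"slide":[0,0,0.25],"delta_rot":[0,0,0],"fingers":0.36},{"slide":[0,0,0.25],"delta_rot":[0,0,0],"fingers":0.36},{"slide":[0,0,0.2],"delta_rot":[0,0,0],"fingers":0.36},{"slide":[0,0,0.07],"delta_rot":[0,0,0],"fingers":0.36},{"slide":[0,0,0.04],"delta_rot":[0,0,0],"fingers":0.36},{"slide":[0,0,0.0],"delta_rot":[0,0,0],"fingers":0.36}]'

```text
time_s: 7.35
tcp_pos: [0.4786, -0.0947, 0.0219]
eef_rot: [180.0, -0.0, 11.3]
contact_force: [-0.1, -0.0, 0.6]
gripper_width: 0.0597
gripper_force: 0.0
```

Call:
play_rows --rows '[{"slide":[0,0,0.03],"delta_rot":[0,0,0],"fingers":0.36},{"slide":[0,0,0.03],"delta_rot":[0,0,0],"fingers":0.36},{"slide":[0,0,0.0],"delta_rot":[0,0,0],"fingers":0.36}]'

```text
time_s: 7.72
tcp_pos: [0.4778, -0.0951, 0.0123]
eef_rot: [-180.0, 0.0, 11.2]
contact_force: [-0.1, 0.4, 0.1]
gripper_width: 0.0595
gripper_force: 0.0
```

Call:
play_rows --rows '[{"slide":[0,0,0.03],"delta_rot":[0,0,0],"fingers":0.36},{"slide":[0,0,0.03],"delta_rot":[0,0,0],"fingers":0.36},{"slide":[0,0,0.0],"delta_rot":[0,0,0],"fingers":0.36}]'

```text
time_s: 8.1
tcp_pos: [0.4775, -0.0951, 0.003]
eef_rot: [-180.0, 0.1, 11.2]
contact_force: [0.7, 0.0, 0.5]
gripper_width: 0.0592
gripper_force: 0.0
```

Call:
play_rows --rows '[{"slide":[0,0,0.03],"delta_rot":[0,0,0],"fingers":0.36},{"slide":[0,0,0.0],"delta_rot":[0,0,0],"fingers":0.36}]'

```text
time_s: 8.35
tcp_pos: [0.4777, -0.095, -0.0014]
eef_rot: [-180.0, 0.0, 11.3]
contact_force: [-0.2, -0.1, 0.2]
gripper_width: 0.0595
gripper_force: 0.0
```

TCP z is now −1.4 mm with no contact, so the tips are above the reported point. I continue down.

Call:
play_rows --rows '[{"slide":[0,0,0.05],"delta_rot":[0,0,0],"fingers":0.36},{"slide":[0,0,0.05],"delta_rot":[0,0,0],"fingers":0.36},{"slide":[0,0,0.0],"delta_rot":[0,0,0],"fingers":0.36}]'

```text
time_s: 8.72
tcp_pos: [0.4773, -0.0951, -0.0168]
eef_rot: [-180.0, 0.1, 11.2]
contact_force: [-0.2, 0.8, 0.2]
gripper_width: 0.06
gripper_force: 0.0
```

```bash
python3 - <<'E'
from h import *
from plant import r
import cv2
c=r.capture("side")["image"]; b=np.load("bay.npy"); s=r.get_state(); p=s["tcp_pos"]; q=tobay(b,p); print(q,p[2],s["contact_force"])
o=(165,180);B=cv2.resize(c[o[1]:o[1]+110,o[0]:o[0]+140],None,fx=5,fy=5,interpolation=cv2.INTER_CUBIC)
for dy in(-.051,.051):
  for dz in (0,.02,.04):
    u=(proj("side",w(b,(q[0],q[1]+dy,p[2]+dz)))-o)*5; cv2.circle(B,tuple(int(v) for v in u),3,(0,0,255) if dz==0 else (0,255,0),-1)
cv2.imwrite("pics/z2.png",B)
E
```

```text
[-0.20026581 -0.0725423 ] -0.016509665778097878 [-0.049034   -0.01928134  0.24166347]
```

View pics/z2.png

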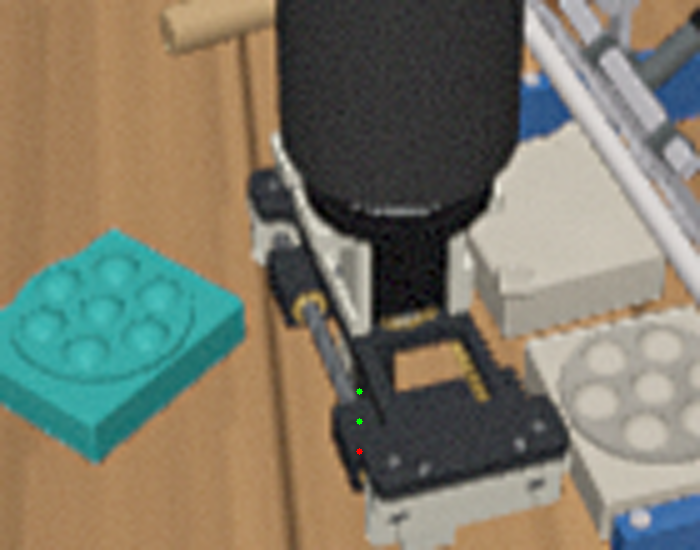

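Call:
play_rows --rows '[{"slide":[0,0,0.05],"delta_rot":[0,0,0],"fingers":0.36},{"slide":[0,0,0.03],"delta_rot":[0,0,0],"fingers":0.36},{"slide":[0,0,0],"delta_rot":[0,0,0],"fingers":0.36}]'

```text
time_s: 9.15
tcp_pos: [0.4775, -0.0951, -0.0285]
eef_rot: [-180.0, 0.1, 11.2]
contact_force: [-0.1, 0.4, 0.8]
gripper_width: 0.0599
gripper_force: 0.0
```

Call:
play_rows --rows '[{"slide":[0,0,0.03],"delta_rot":[0,0,0],"fingers":0.36},{"slide":[0,0,0],"delta_rot":[0,0,0],"fingers":0.36}]'

```text
time_s: 9.4
tcp_pos: [0.4777, -0.095, -0.0328]
eef_rot: [-180.0, 0.0, 11.3]
contact_force: [-0.5, -0.3, 1.1]
gripper_width: 0.0598
gripper_force: 0.0
```

Call:
play_rows --rows '[{"slide":[0,0,0.03],"delta_rot":[0,0,0],"fingers":0.36},{"slide":[0,0,0],"delta_rot":[0,0,0],"fingers":0.36}]'

```text
time_s: 9.65
tcp_pos: [0.4777, -0.095, -0.0373]
eef_rot: [-180.0, 0.0, 11.3]
contact_force: [-0.0, 0.5, -0.6]
gripper_width: 0.0596
gripper_force: 0.0
```

Call:
play_rows --rows '[{"slide":[0,0,0.02],"delta_rot":[0,0,0],"fingers":0.36},{"slide":[0,0,0],"delta_rot":[0,0,0],"fingers":0.36}]'

```text
time_s: 9.9
tcp_pos: [0.4782, -0.095, -0.0384]
eef_rot: [180.0, -0.0, 11.3]
contact_force: [-6.8, 2.2, 25.3]
gripper_width: 0.0596
gripper_force: 12.2
```

Call:
play_rows --rows '[{"slide":[0,0,0.015],"delta_rot":[0,0,0],"fingers":0.36},{"slide":[0,0,0],"delta_rot":[0,0,0],"fingers":0.36}]'

```text
time_s: 10.15
tcp_pos: [0.4783, -0.095, -0.0386]
eef_rot: [180.0, -0.1, 11.3]
contact_force: [-16.7, 5.9, 55.6]
gripper_width: 0.0598
gripper_force: 27.5
```

Call:
play_rows --rows '[{"slide":[0,0,0.015],"delta_rot":[0,0,0],"fingers":0.36},{"slide":[0,0,0],"delta_rot":[0,0,0],"fingers":0.36}]'

```text
time_s: 10.4
tcp_pos: [0.4784, -0.095, -0.0388]
eef_rot: [179.9, -0.1, 11.4]
contact_force: [-26.2, 10.3, 86.3]
gripper_width: 0.0595
gripper_force: 43.2
```

Contact came at TCP z = −0.038, so the true tips sit 38 mm above the reported TCP. I'll account for that from now on.

Call:
play_rows --rows '[{"slide":[0,0,-0.15],"delta_rot":[0,0,0],"fingers":0.36},{"slide":[0,0,-0.3],"delta_rot":[0,0,0],"fingers":0.36},{"slide":[0,0,-0.35],"delta_rot":[0,0,0],"fingers":0.36},{"slide":[0,0,-0.35],"delta_rot":[0,0,0],"fingers":0.36},{"slide":[0,0,-0.3],"delta_rot":[0,0,0],"fingers":0.36},{"slide":[0,0,0],"delta_rot":[0,0,0],"fingers":0.36}]'

```text
time_s: 11.15
tcp_pos: [0.4804, -0.0948, 0.1769]
eef_rot: [180.0, -0.4, 11.3]
contact_force: [-0.3, 0.5, -0.3]
gripper_width: 0.0596
gripper_force: 0.0
```

```bash
python3 - <<'E'
s=open("go.py").read()
s=s.replace("degrees=True)\nprint","degrees=True); p=p-.038*R.as_matrix()[:,2]\nprint",1)
open("go.py","w").write(s)
E
python3 go.py 0.002,0.075,0.19 0.002,0.075,0.086
```

```text
t 11.15 bay [-0.1977 -0.0728] z 0.2149 rpy [180.   -0.4  11.3] F [-0.3  0.5 -0.3] w 0.06
0.002,0.075,0.19 slide [ 1.328 -0.988  0.175]
0.002,0.075,0.086 slide [ 1.323 -0.988  0.869]
rot to square /0.08 [ 0.01 -0.1  -0.02]
```

Call:
play_rows --rows '[{"slide":[0.26,-0.19,0],"delta_rot":[0,-0.1,0],"fingers":0.36},{"slide":[0.26,-0.2,0],"delta_rot":[0,0,0],"fingers":0.36},{"slide":[0.26,-0.2,0],"delta_rot":[0,0,0],"fingers":0.36},{"slide":[0.26,-0.2,0],"delta_rot":[0,0,0],"fingers":0.36},{"slide":[0.28,-0.2,0],"delta_rot":[0,0,0],"fingers":0.36},{"slide":[0,0,0],"delta_rot":[0,0,0],"fingers":0.36}]'

```text
time_s: 11.9
tcp_pos: [0.6442, 0.0915, 0.1689]
eef_rot: [180.0, 0.6, 11.4]
contact_force: [-0.7, -0.2, -0.3]
gripper_width: 0.0598
gripper_force: 0.0
```

```bash
python3 go.py 0.002,0.075,0.086
```

```text
t 11.9 bay [0.0004 0.0776] z 0.2069 rpy [180.    0.6  11.4] F [-0.7 -0.2 -0.3] w 0.06
0.002,0.075,0.086 slide [0.019 0.017 0.806]
rot to square /0.08 [ 0.01  0.13 -0.  ]
```

Call:
play_rows --rows '[{"slide":[0.02,0.015,0.2],"delta_rot":[0,0.1,0],"fingers":0.36},{"slide":[0,0,0.2],"delta_rot":[0,0,0],"fingers":0.36},{"slide":[0,0,0.15],"delta_rot":[0,0,0],"fingers":0.36},{"slide":[0,0,0.12],"delta_rot":[0,0,0],"fingers":0.36},{"slide":[0,0,0],"delta_rot":[0,0,0],"fingers":0.36}]'

```text
time_s: 12.52
tcp_pos: [0.645, 0.0869, 0.0694]
eef_rot: [180.0, 0.2, 11.2]
contact_force: [0.0, -0.2, -0.5]
gripper_width: 0.06
gripper_force: 0.0
```

Call:
play_rows --rows '[{"slide":[0,0,0.07],"delta_rot":[0,0,0],"fingers":0.36},{"slide":[0,0,0.05],"delta_rot":[0,0,0],"fingers":0.36},{"slide":[0,0,0],"delta_rot":[0,0,0],"fingers":0.36}]'

```text
time_s: 12.9
tcp_pos: [0.6459, 0.0875, 0.0527]
eef_rot: [180.0, 0.0, 11.2]
contact_force: [0.9, 0.5, 0.2]
gripper_width: 0.0596
gripper_force: 0.0
```

```bash
python3 go.py 0.002,0.032,0.088
```

```text
t 12.9 bay [0.0009 0.0732] z 0.0907 rpy [180.    0.   11.2] F [0.9 0.5 0.2] w 0.06
0.002,0.032,0.088 slide [0.008 0.275 0.018]
rot to square /0.08 [ 0.    0.01 -0.03]
```

Call:
play_rows --rows '[{"slide":[0,0.05,0.02],"delta_rot":[0,0,0],"fingers":0.36},{"slide":[0,0.05,0],"delta_rot":[0,0,0],"fingers":0.36},{"slide":[0,0.05,0],"delta_rot":[0,0,0],"fingers":0.36},{"slide":[0,0.05,0],"delta_rot":[0,0,0],"fingers":0.36},{"slide":[0,0,0],"delta_rot":[0,0,0],"fingers":0.36}]'

```text
time_s: 13.52
tcp_pos: [0.6522, 0.0573, 0.0503]
eef_rot: [180.0, 0.0, 11.2]
contact_force: [-0.7, -0.4, 0.3]
gripper_width: 0.0594
gripper_force: 0.0
```

Call:
play_rows --rows '[{"slide":[0,0.04,0],"delta_rot":[0,0,0],"fingers":0.36},{"slide":[0,0.04,0],"delta_rot":[0,0,0],"fingers":0.36},{"slide":[0,0.01,0],"delta_rot":[0,0,0],"fingers":0.36},{"slide":[0,0,0],"delta_rot":[0,0,0],"fingers":0.36}]'

```text
time_s: 14.02
tcp_pos: [0.6547, 0.0465, 0.0502]
eef_rot: [-179.9, -0.0, 11.3]
contact_force: [-2.3, 8.6, 2.1]
gripper_width: 0.0597
gripper_force: 4.5
```

```bash
python3 go.py 0.002,0.032,0.088
```

```text
t 14.025 bay [0.0013 0.0312] z 0.0882 rpy [-179.9   -0.    11.3] F [-2.3  8.6  2.1] w 0.06
0.002,0.032,0.088 slide [ 0.005 -0.005  0.001]
rot to square /0.08 [-0.02 -0.01 -0.03]
```

The 8.6 N reading means the bolt is at its stop. I back off, go up and clear, and check the ball numerically.

Call:
play_rows --rows '[{"slide":[0,-0.07,0],"delta_rot":[0,0,0],"fingers":0.36},{"slide":[0,0,-0.15],"delta_rot":[0,0,0],"fingers":0.36},{"slide":[0,0,-0.35],"delta_rot":[0,0,0],"fingers":0.36},{"slide":[0,0,-0.35],"delta_rot":[0,0,0],"fingers":0.36},{"slide":[-0.35,0.15,0],"delta_rot":[0,0,0],"fingers":0.36},{"slide":[-0.35,0.2,0],"delta_rot":[0,0,0],"fingers":0.36},{"slide":[-0.35,0.2,0],"delta_rot":[0,0,0],"fingers":0.36},{"slide":[-0.25,0.2,0],"delta_rot":[0,0,0],"fingers":0.36}]'

```text
time_s: 15.02
tcp_pos: [0.4813, -0.0944, 0.178]
eef_rot: [180.0, -0.0, 11.3]
contact_force: [0.3, 0.3, 0.2]
gripper_width: 0.0596
gripper_force: 0.0
```

```bash
cat > ball.py <<'E'
from plant import r
import cv2,numpy as np
c=r.capture("side")["image"]; m=(c.max(2)<45).astype(np.uint8)[165:235,280:345]; n,l,s,ce=cv2.connectedComponentsWithStats(m)
print([(tuple(np.round(ce[i]+[280,165],1)),s[i,4]) for i in range(1,n) if s[i,4]>8])
E
python3 ball.py; python3 go.py -0.2,-0.074,0.055
```

```text
[((np.float64(283.6), np.float64(186.0)), np.int32(13)), ((np.float64(312.0), np.float64(191.2)), np.int32(25))]
t 15.075 bay [-0.2002 -0.0744] z 0.216 rpy [1.80e+02 1.00e-01 1.12e+01] F [-5.5 -2.6 -2.9] w 0.06
-0.2,-0.074,0.055 slide [ 0.003 -0.003  1.074]
rot to square /0.08 [ 0.    0.02 -0.04]
```

The ball is now at (312.0,191.2), so the bolt is about 33 mm drawn. I check the body's underside height from the earlier crop, then descend in front of the guard.

```bash
python3 - <<'E'
from h import *
b=np.load("bay.npy")
for u in [(263.5,171.75),(240+2,125+212/4),(210+306/4,125+165/4)]:
    zs=np.linspace(.2,.4,401); y=[tobay(b,ray("side",u,z))[1] for z in zs]; i=np.argmin(abs(np.array(y)+.0449+.0965)); print(u,"above TCP",zs[i]-.2189,"x rel",tobay(b,ray("side",u,zs[i]))[0]+.1861)
E
```

```text
(263.5, 171.75) above TCP 0.11610000000000001 x rel -0.004875839823331063
(242, 178.0) above TCP 0.1111 x rel -0.04146399301050546
(286.5, 166.25) above TCP 0.11860000000000001 x rel 0.03564906147308322
```

Call:
play_rows --rows '[{"slide":[0,0,0.25],"delta_rot":[0,0,0],"fingers":0.36},{"slide":[0,0,0.25],"delta_rot":[0,0,0],"fingers":0.36},{"slide":[0,0,0.25],"delta_rot":[0,0,0],"fingers":0.36},{"slide":[0,0,0.2],"delta_rot":[0,0,0],"fingers":0.36},{"slide":[0,0,0.15],"delta_rot":[0,0,0],"fingers":0.36},{"slide":[0,0,0],"delta_rot":[0,0,0],"fingers":0.36}]'

```text
time_s: 15.82
tcp_pos: [0.482, -0.0935, 0.0114]
eef_rot: [180.0, 0.2, 11.3]
contact_force: [-0.5, -1.2, 0.2]
gripper_width: 0.06
gripper_force: 0.0
```

```bash
python3 go.py -0.15,-0.074,0.048
```

```text
t 15.825 bay [-0.1954 -0.0718] z 0.0494 rpy [180.    0.2  11.3] F [-0.5 -1.2  0.2] w 0.06
-0.15,-0.074,0.048 slide [0.303 0.014 0.008]
rot to square /0.08 [ 0.    0.05 -0.03]
```

Call:
play_rows --rows '[{"slide":[0.1,0.01,0.02],"delta_rot":[0,0,0],"fingers":0.36},{"slide":[0.1,0,0],"delta_rot":[0,0,0],"fingers":0.36},{"slide":[0.1,0,0],"delta_rot":[0,0,0],"fingers":0.36},{"slide":[0.1,0,0],"delta_rot":[0,0,0],"fingers":0.36},{"slide":[0.08,0,0],"delta_rot":[0,0,0],"fingers":0.36},{"slide":[0.08,0,0],"delta_rot":[0,0,0],"fingers":0.36},{"slide":[0,0,0],"delta_rot":[0,0,0],"fingers":0.36}]'

```text
time_s: 16.7
tcp_pos: [0.5665, -0.0782, 0.0093]
eef_rot: [180.0, 0.0, 11.3]
contact_force: [-3.3, -0.6, -1.1]
gripper_width: 0.0593
gripper_force: 0.0
```

```bash
python3 go.py -0.02,-0.074,0.048; python3 ball.py
```

```text
t 16.7 bay [-0.1097 -0.0735] z 0.0473 rpy [180.    0.   11.3] F [-3.3 -0.6 -1.1] w 0.059
-0.02,-0.074,0.048 slide [ 0.598  0.002 -0.005]
rot to square /0.08 [ 0.    0.01 -0.03]
[((np.float64(295.2), np.float64(204.8)), np.int32(423)), ((np.float64(318.0), np.float64(192.2)), np.int32(11)), ((np.float64(287.2), np.float64(229.3)), np.int32(10)), ((np.float64(300.5), np.float64(229.8)), np.int32(17))]
```

Call:
play_rows --rows '[{"slide":[0.08,0,0],"delta_rot":[0,0,0],"fingers":0.36},{"slide":[0.08,0,0],"delta_rot":[0,0,0],"fingers":0.36},{"slide":[0.08,0,0],"delta_rot":[0,0,0],"fingers":0.36},{"slide":[0,0,0],"delta_rot":[0,0,0],"fingers":0.36}]'

```text
time_s: 17.25
tcp_pos: [0.6021, -0.071, 0.0091]
eef_rot: [180.0, 0.0, 11.3]
contact_force: [-2.3, -1.2, -3.4]
gripper_width: 0.0595
gripper_force: 0.0
```

Call:
play_rows --rows '[{"slide":[0.08,0,0],"delta_rot":[0,0,0],"fingers":0.36},{"slide":[0.08,0,0],"delta_rot":[0,0,0],"fingers":0.36},{"slide":[0.08,0,0],"delta_rot":[0,0,0],"fingers":0.36},{"slide":[0.08,0,0],"delta_rot":[0,0,0],"fingers":0.36},{"slide":[0,0,0],"delta_rot":[0,0,0],"fingers":0.36}]'

```text
time_s: 17.88
tcp_pos: [0.6492, -0.0617, 0.0094]
eef_rot: [180.0, 0.0, 11.3]
contact_force: [-4.8, -0.4, 2.2]
gripper_width: 0.0597
gripper_force: 0.0
```

```bash
python3 go.py 0.0,-0.074,0.048; python3 - <<'E'
from plant import r
import cv2
c=r.capture("side"); cv2.imwrite("pics/s3.png",cv2.resize(c["image"][90:310,200:400],None,fx=2.7,fy=2.7,interpolation=cv2.INTER_CUBIC))
E
```

```text
t 17.875 bay [-0.0254 -0.0737] z 0.0474 rpy [180.    0.   11.3] F [-4.8 -0.4  2.2] w 0.06
0.0,-0.074,0.048 slide [ 0.169  0.002 -0.004]
rot to square /0.08 [ 0.    0.   -0.03]
```

Call:
play_rows --rows '[{"slide":[0.05,0,0],"delta_rot":[0,0.65,0],"fingers":0.36},{"slide":[0.05,0,0],"delta_rot":[0,0.65,0],"fingers":0.36},{"slide":[0.04,0,0],"delta_rot":[0,0.65,0],"fingers":0.36},{"slide":[0.04,0,0],"delta_rot":[0,0.65,0],"fingers":0.36},{"slide":[0,0,0],"delta_rot":[0,0,0],"fingers":0.36}]'

```text
time_s: 18.55
tcp_pos: [0.6738, -0.0568, 0.0118]
eef_rot: [-180.0, -11.9, 11.2]
contact_force: [-4.2, -0.9, 0.0]
gripper_width: 0.0595
gripper_force: 0.0
```

```bash
python3 go.py -0.006,-0.074,0.048  -0.006,-0.074,0.025 -0.006,-0.074,0.012
```

```text
t 18.55 bay [-0.0081 -0.0738] z 0.049 rpy [-180.   -11.9   11.2] F [-4.2 -0.9  0. ] w 0.059
-0.006,-0.074,0.048 slide [0.013 0.002 0.009]
-0.006,-0.074,0.025 slide [-0.019  0.002  0.159]
-0.006,-0.074,0.012 slide [-0.037  0.002  0.244]
rot to square /0.08 [ 0.   -2.6  -0.03]
```

Call:
play_rows --rows '[{"slide":[0,0,0.04],"delta_rot":[0,0,0],"fingers":0.36},{"slide":[-0.01,0,0.06],"delta_rot":[0,0,0],"fingers":0.36},{"slide":[-0.01,0,0.06],"delta_rot":[0,0,0],"fingers":0.36},{"slide":[0,0,0],"delta_rot":[0,0,0],"fingers":0.36}]'

```text
time_s: 19.05
tcp_pos: [0.6754, -0.0564, -0.0144]
eef_rot: [-180.0, -11.7, 11.2]
contact_force: [-5.8, -1.8, 0.5]
gripper_width: 0.0598
gripper_force: 0.0
```

Call:
play_rows --rows '[{"slide":[-0.01,0,0.04],"delta_rot":[0,0,0],"fingers":0.36},{"slide":[-0.01,0,0.04],"delta_rot":[0,0,0],"fingers":0.36},{"slide":[0,0,0],"delta_rot":[0,0,0],"fingers":0.36}]'

```text
time_s: 19.42
tcp_pos: [0.6752, -0.0563, -0.0262]
eef_rot: [-180.0, -11.8, 11.3]
contact_force: [-7.5, -0.9, 2.2]
gripper_width: 0.0597
gripper_force: 0.5
```

```bash
python3 go.py -0.006,-0.074,0.012; python3 - <<'E'
from plant import r
import cv2
c=r.capture("side"); cv2.imwrite("pics/s3.png",cv2.resize(c["image"][90:310,200:400],None,fx=2.7,fy=2.7,interpolation=cv2.INTER_CUBIC))
E
```

```text
t 19.425 bay [-0.0065 -0.0736] z 0.011 rpy [-180.   -11.8   11.3] F [-7.5 -0.9  2.2] w 0.06
-0.006,-0.074,0.012 slide [ 0.005  0.003 -0.006]
rot to square /0.08 [ 0.   -2.57 -0.03]
```

Tip is behind the block near the bench at bay (−0.0065, −0.074, 0.011) and the guard rests on the wrist. Now I draw the block.

Call:
play_rows --rows '[{"slide":[-0.06,0,-0.0125],"delta_rot":[0,0,0],"fingers":0.36},{"slide":[-0.06,0,-0.0125],"delta_rot":[0,0,0],"fingers":0.36},{"slide":[-0.06,0,-0.0125],"delta_rot":[0,0,0],"fingers":0.36},{"slide":[-0.06,0,-0.0125],"delta_rot":[0,0,0],"fingers":0.36},{"slide":[-0.06,0,-0.0125],"delta_rot":[0,0,0],"fingers":0.36}]'

```text
time_s: 20.1
tcp_pos: [0.6313, -0.0652, -0.0248]
eef_rot: [-180.0, -12.0, 11.2]
contact_force: [-1.3, 0.8, -3.1]
gripper_width: 0.0596
gripper_force: 1.1
```

```bash
python3 go.py -0.136,-0.074,0.011
```

```text
t 20.1 bay [-0.0515 -0.0736] z 0.0123 rpy [-180.   -12.    11.2] F [-1.3  0.8 -3.1] w 0.06
-0.136,-0.074,0.011 slide [-0.553  0.004 -0.108]
rot to square /0.08 [ 0.   -2.61 -0.03]
```

Call:
play_rows --rows '[{"slide":[-0.06,0,-0.012],"delta_rot":[0,0,0],"fingers":0.36},{"slide":[-0.06,0,-0.012],"delta_rot":[0,0,0],"fingers":0.36},{"slide":[-0.06,0,-0.012],"delta_rot":[0,0,0],"fingers":0.36},{"slide":[-0.06,0,-0.012],"delta_rot":[0,0,0],"fingers":0.36}]'

```text
time_s: 20.6
tcp_pos: [0.5955, -0.0724, -0.0249]
eef_rot: [180.0, -12.0, 11.3]
contact_force: [1.1, -0.5, -2.1]
gripper_width: 0.0592
gripper_force: 1.7
```

Call:
play_rows --rows '[{"slide":[-0.06,0,-0.012],"delta_rot":[0,0,0],"fingers":0.36},{"slide":[-0.06,0,-0.012],"delta_rot":[0,0,0],"fingers":0.36},{"slide":[-0.06,0,-0.012],"delta_rot":[0,0,0],"fingers":0.36},{"slide":[-0.06,0,-0.012],"delta_rot":[0,0,0],"fingers":0.36},{"slide":[-0.06,0,-0.012],"delta_rot":[0,0,0],"fingers":0.36},{"slide":[-0.03,0,-0.006],"delta_rot":[0,0,0],"fingers":0.36},{"slide":[0,0,0],"delta_rot":[0,0,0],"fingers":0.36}]'

```text
time_s: 21.48
tcp_pos: [0.5459, -0.0823, -0.0255]
eef_rot: [180.0, -12.0, 11.3]
contact_force: [3.8, 0.9, 4.3]
gripper_width: 0.059
gripper_force: 2.2
```

```bash
python3 go.py -0.126,-0.074,0.025 -0.126,-0.074,0.2
```

```text
t 21.475 bay [-0.1385 -0.0734] z 0.0117 rpy [180.  -12.   11.3] F [3.8 0.9 4.3] w 0.059
-0.126,-0.074,0.025 slide [ 0.1    0.004 -0.07 ]
-0.126,-0.074,0.2 slide [ 0.342  0.004 -1.211]
rot to square /0.08 [ 0.   -2.61 -0.03]
```

Call:
play_rows --rows '[{"slide":[0.03,0,0.005],"delta_rot":[0,0,0],"fingers":0.36},{"slide":[0.02,0,-0.1],"delta_rot":[0,0,0],"fingers":0.36},{"slide":[0.04,0,-0.2],"delta_rot":[0,0,0],"fingers":0.36},{"slide":[0.055,0,-0.28],"delta_rot":[0,0,0],"fingers":0.36},{"slide":[0.055,0,-0.28],"delta_rot":[0,0,0],"fingers":0.36},{"slide":[0.055,0,-0.28],"delta_rot":[0,0,0],"fingers":0.36},{"slide":[0,-0.3,-0.25],"delta_rot":[0,0,0],"fingers":0.36},{"slide":[-0.1,-0.35,-0.1],"delta_rot":[0,0,0],"fingers":0.36}]'

```text
time_s: 22.48
tcp_pos: [0.5035, 0.0089, 0.1979]
eef_rot: [180.0, -11.9, 11.1]
contact_force: [1.1, 1.4, -0.3]
gripper_width: 0.0591
gripper_force: 0.0
```

Call:
play_rows --rows '[{"slide":[-0.2,-0.35,0],"delta_rot":[0,0,0],"fingers":0.36},{"slide":[-0.2,-0.35,0],"delta_rot":[0,0,0],"fingers":0.36},{"slide":[-0.2,-0.35,0],"delta_rot":[0,0,0],"fingers":0.36},{"slide":[-0.1,-0.35,0],"delta_rot":[0,0,0],"fingers":0.36},{"slide":[0,0,0],"delta_rot":[0,0,0],"fingers":0.36}]'

```text
time_s: 23.1
tcp_pos: [0.3598, 0.1966, 0.1742]
eef_rot: [179.8, -11.8, 11.7]
contact_force: [0.1, -0.5, -0.1]
gripper_width: 0.0597
gripper_force: 0.0
```

```bash
python3 ball.py; python3 - <<'E'
from plant import r
import cv2,numpy as np
t=r.capture("top")["image"]; s=r.capture("side")["image"]
k=lambda a:cv2.resize(a,(400,320),interpolation=cv2.INTER_CUBIC)
cv2.imwrite("pics/end_top.png",t);cv2.imwrite("pics/end.png",np.hstack([k(t[95:255,190:390]),k(s[150:310,200:400])]))
E
```

```text
[((np.float64(311.9), np.float64(191.0)), np.int32(28))]
```

View pics/end.png

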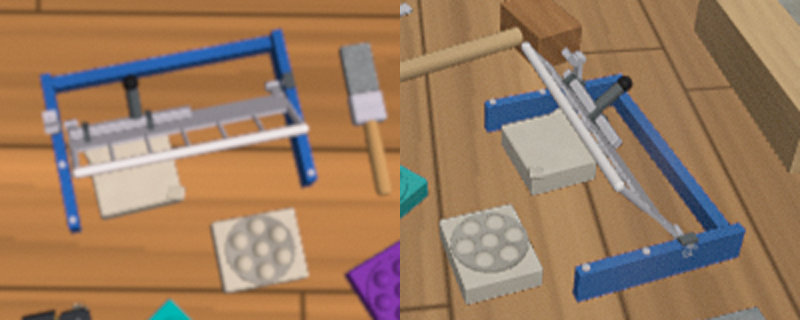

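The final picture shows the guard shut, the bolt drawn, the rough block in place and the rosette in front of the rails at top-crop (261,247). I check the distance and hand in.

```bash
python3 - <<'E'
from h import *
from plant import r
b=np.load("bay.npy"); x=tobay(b,ray("top",(320.5,218.5),.040)); rg=tobay(b,ray("top",(190+100/2,95+215/2),.036)); print(x,rg)
if -.39<x[0]<-.178: print(r.close_job())
E
```

```text
[-0.19847589 -0.06928275] [-0.12241379  0.11620291]
the job is handed in; nothing more can be done
None
```

The job is handed in at about 23 s: bolt drawn about 33 mm, guard shut, rosette centre about 198 mm in front of the hinge line, rough block in place, mallet and brush never approached; the hand-in call returned no verdict.

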